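# Load a slide carrier into a benchtop slide scanner and latch its tray

## Robot

A 6-joint arm with a two-finger parallel gripper is mounted at the origin on the work surface. World frame = base frame: x ahead of the robot, y to its left, z up, the work surface at z = 0. Lengths are in m, angles in rad, forces in N, time in s.
With the tool pointing down it reaches from about 0.25 to 0.775 m from the base axis. Payload 4 kg.
Tool frame: the origin (TCP) lies at the very end of the fingers, on their centre line; the grasp point (between the pads) lies 19 mm behind it (robot.pinch_z is the distance from the TCP to the grasp point, in m); z points along the fingers, y is the line along which they close (so a half turn about z gives the same grasp; the last joint's range is limited). The gripper opens to 94 mm and grips with 3 to 60 N. Pads are 16 mm wide; open, the fingers measure 119 mm over their backs; the gripper's body (75 mm by 177 mm) begins 78 mm behind the grasp point.
Start: joints at [-1.204, 0.087, 1.371, -0, 1.684, -0.103], TCP at [0.249, -0.49, 0.206] pointing down, gripper open.
Joint ranges: [-3.1, 3.1], [-0.76, 2.03], [0.27, 2.55], [-1.08, 4.22], [0.17, 2.65], [-2.57, 2.57]. Speed limits (rad/s): [2.79, 2.79, 3.14, 3.14, 3.14, 3.14].

## Interface

Orientations are given as [roll, pitch, yaw] about the fixed x, y, z axes, in that order (R = Rz(yaw) Ry(pitch) Rx(roll)).
In Python, from bench import robot gives the robot as it stands.
- The arm moves only by the tool arm_command, never from a script. Its argument "targets" is one flat list of numbers, 7 for each row, row after row: the turn, a rotation vector about the tool's x, y, z in degrees, then the shift along the tool's x, y, z in mm, then the closure, from -1 (fully open) to 1 (shut). In form: [ax, ay, az, x, y, z, hand, ax, ay, az, x, y, z, hand, ...]. A call has 1 to 20 rows; each row is the pose to reach, as a shift and turn from the pose commanded when the call began, along the tool's axes at that moment; what a row does not reach only later rows make up. A row lasts 1/10 s, in which the tool goes at most 50 mm and 8.59 degrees, less where a joint would pass 70% of its speed; a pose out of reach is approached as far as the arm can. A call with a gripper value outside its range is refused whole. The fingers move at their own pace and stop on an object; the grip force is fixed at half the most. Time passes only in rows, so rows that repeat a pose let the fingers close. It gives the time, the measured TCP pose, the force, the opening and the grip force at its end, in the units of the state.
- robot.get_obs(): the state, without advancing time (a new reading comes with each control period).
- robot.snapshot(name): name is "side" or "top" or "wrist"; returns a dict with "color" (480x640x3 uint8, red, green, blue), "range_z" (480x640 float32, m along the optical axis (not along the pixel's ray), 0 where there is no reading), "fx", "fy", "cx", "cy" (pixels), "dist_coeffs" ([k1, k2, p1, p2, k3] as OpenCV has them; the pictures are not rectified), "T" (4x4, takes a point from camera to world coordinates); the wrist camera has in their place "T_tool_cam" (4x4, takes a point from camera to tool coordinates, whose origin is the TCP and whose axes are the flange's). Camera axes: x right, y down, z forward; pixel columns grow to the right and rows downward; lengths in m; the calibration is good to about 2 mm. A picture is of the moment at which its call begins: read the wrist's pose just before it.
- robot.close_job(): hands the job in; it is judged then, once.
The state is a dict: "time": time; "joint_positions": joint angles; "qvel": joint speeds; "joint_torque": joint torques, N m; "tool_pos": TCP position; "ee_rot": TCP orientation; "wrist_force": force on the tool from outside, world axes, zero at the start; "wrist_torque": the same for the moment, N m; "width": finger opening in m; "finger_force": force on a finger pad.
Only numpy, scipy, OpenCV 4.12 (cv2) and the standard library are available. Lean on these libraries where they do the work, as an engineer would, in place of code of your own. Each camera call takes 0.05 s, during which the arm holds its last target. There are 200 camera calls.

## Task

Set the two-slide carrier flat into the pocket of the scanner's open tray and let go of it. Then press the tray in gently with the fingers until the push-push latch has caught, let go, and make sure that it has stayed in by itself with the carrier still lying flat in its pocket. Do not force the tray or drop the carrier, and leave everything else on the bench where it is.

Things in the scene. Friction and masses are not known exactly. Their poses are not given: they have to be found in the camera images.
- scanner: low white benchtop slide scanner, 270 deep x 170 wide, top at 88 (103 from 170 behind the front on), fixed on the bench. Origin: on the bench below the middle of its front face. +x runs level into the scanner, the way the tray is pressed; +y along its front; z up. All sizes in mm.
- tray: grey tray that slides level in and out of the scanner's front, along its x; starts fully out. Axes as the scanner's. Origin: centre of the pocket's floor, 30 above the bench, 52 in front of the scanner's face when fully out. Pocket 88 (x) x 68 (y), open above, rims 5 high and 4 thick. Pressing it with more than 12 N breaks its fine plastic latch; a carrier that lands on it with more than 20 N breaks its slides.
- tray_handle (a point): middle of the front face of the tray's handle, the face to press on, 41 above the bench, 76 in front of the pocket's centre: a grey level bar 60 wide (y), 16 high, 12 thick, on two stems, this face 22 in front of the tray's front plate. Moves with the tray.
- tray_plate (a point): middle of the outer face of the tray's white front plate (84 wide, 42 high, 6 thick; its top 36 above the pocket's floor). Moves with the tray. The catch is set differently in each scanner: the latched tray rests anywhere from 97 to 107 in from fully out, this face between 9 proud and 1 sunk in the scanner's mouth, and nothing outside shows where: the end stop has to be felt.
- scanner_mouth (a point): middle of the tray's mouth in the scanner's front. Push-push latch: a spring presses the tray out (1.5 N out, 4 N in); a cam adds up to 2 N from 69 to 97 of travel. It catches only if pressed 5 past where it will rest; there a rubber stop (6 N/mm) is felt. Let go there, it backs 5 to 7 and stays; let go short of it, it springs right out; pressed there again, it unlatches.
- carrier: aluminium slide carrier, a flat frame 84 (x) x 64 (y) x 6 with two glass slides side by side, each with a pale paper end, and between them an upright grip rib along x, 46 long, 8 thick (y), its top 30 above the carrier's underside; about 0.1 kg. Origin: centre of the underside; it lies flat on the bench. It fits the pocket either way round, with 2 mm of play on each side, its x along the tray's x, its origin then on the tray's origin.
- spare: empty single-slide holder, a flat metal frame 84 x 34 x 6 with a grey floor, no glass and no rib: a bystander; leave it (mm; origin: centre of the underside)
- oil: small amber dropper bottle, diameter 28, height 62; bystander (mm; origin: centre of the underside)
- jar: glass jar with white lid, diameter 60, height 75; bystander (mm; origin: centre of the underside)
- mouse: white computer mouse, 58 x 110 x 30; bystander (mm; origin: centre of the underside)
- cover_glass: small white cover-glass carton, 52 x 36 x 22; bystander (mm; origin: centre of the underside)
- objective_can: black and grey screw canister for an objective, diameter 38, height 60; bystander (mm; origin: centre of the underside)
Things that resemble listed ones, but are neither listed nor needed, are in the scene too. What is shaped like the carrier but purple is not meant.

How it is judged:
By the outcome, as a careful person would: the job done as asked, in the order asked, and still so for the second after the job is handed in, with the robot touching nothing.
It also fails if it takes over 64 s, if anything falls off the work surface, if the arm or the gripper's body presses on something with over 40 N, if the wrist force passes 120 N, or if a joint passes its speed limit or range.

## Working session

There is one attempt and no reset: what is moved stays moved. The work goes in short steps, Python scripts to look and compute and a tool call to move; the robot and the scene stay as the last step left them, time stands still between calls to the robot, and variables do not carry over. Pictures are saved under pics/ and viewed, at most 10 in all, crops included, and the job is handed in when it is done.

Besides the shell and the picture viewer there is one more tool, called after "Request:" as a command line: name --argument value ..., lists and objects as JSON in quotes. arm_command: Moves the arm, as the interface text tells. Its arguments: {"type":"object","properties":{"targets":{"type":"array"}},"required":["targets"]}

```bash
mkdir -p pics
cat > h.py <<'E'
import numpy as np,cv2,pickle
from bench import robot
from scipy.spatial.transform import Rotation as R
def snap(n,save=None):
    o=robot.get_obs(); s=robot.snapshot(n)
    if n=='wrist':
        T=np.eye(4);T[:3,:3]=R.from_euler('xyz',o['ee_rot']).as_matrix();T[:3,3]=o['tool_pos']
        s['T']=T@np.array(s['T_tool_cam'])
    if save: cv2.imwrite('pics/'+save+'.png',s['color'][:,:,::-1]); pickle.dump(s,open(save+'.pkl','wb'))
    return s
def cloud(s):
    K=np.array([[s['fx'],0,s['cx']],[0,s['fy'],s['cy']],[0,0,1.]])
    v,u=np.mgrid[:480,:640]
    p=cv2.undistortPoints(np.stack([u,v],-1).reshape(-1,1,2).astype(np.float64),K,np.array(s['dist_coeffs'],float)).reshape(480,640,2)
    z=s['range_z'].astype(float); P=np.dstack([p[...,0]*z,p[...,1]*z,z])
    W=P@np.array(s['T'])[:3,:3].T+np.array(s['T'])[:3,3]; W[z==0]=np.nan
    return W
E
python3 - <<'E'
from h import *
print(robot.get_obs(), robot.pinch_z)
for n in('top','side'):
    s=snap(n,n); print(n,s['T'])
E
```

```text
{'time': 0.0, 'joint_positions': array([-1.20408783e+00,  8.79487797e-02,  1.37223220e+00,  3.87279513e-05,
        1.68357243e+00, -1.03113176e-01]), 'qvel': array([ 0.0012347 , -0.0001311 , -0.00194761,  0.00024649, -0.00130471,
       -0.00019233]), 'joint_torque': array([-1.18952412e-03, -3.40182316e+01, -3.02431548e+01,  7.16123334e-02,
        3.30200151e-02, -1.70103085e-04]), 'tool_pos': array([ 0.24880921, -0.48990548,  0.20431875]), 'ee_rot': array([-3.13944733e+00, -2.60694606e-04,  4.69825712e-01]), 'wrist_force': array([0.21382196, 0.80567449, 0.48492786]), 'wrist_torque': array([-0.03423851,  0.05495436,  0.03578612]), 'finger_force': 0.0, 'width': 0.09411824116515999} 0.0188
top [[-2.03657042e-02 -9.96766072e-01  7.77343930e-02  4.16659877e-01]
 [-9.99792089e-01  2.02256156e-02 -2.58910492e-03  4.78947325e-02]
 [ 1.00850599e-03 -7.77709601e-02 -9.96970742e-01  1.33576688e+00]
 [ 0.00000000e+00  0.00000000e+00  0.00000000e+00  1.00000000e+00]]
side [[-0.83676328 -0.33520075  0.43297538  0.08586112]
 [-0.54751011  0.52336318 -0.65293465  0.70616963]
 [-0.00773919 -0.78341013 -0.62145689  0.68471028]
 [ 0.          0.          0.          1.        ]]
```

View pics/top.png

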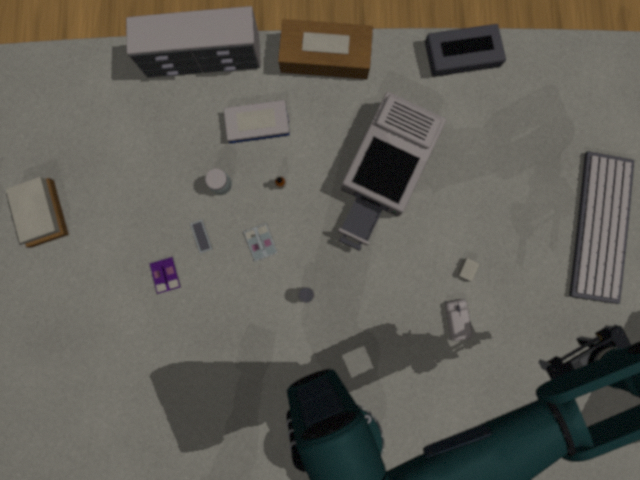

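View pics/side.png

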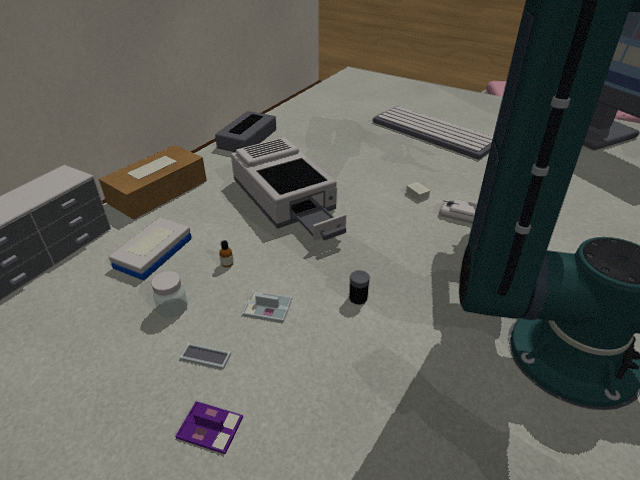

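The top view shows the carrier at about (260,242), the tray at (358,220) with its handle at (348,240), and the scanner at (390,150). The canister is at (300,295), and the purple decoy is at (165,275). The side view agrees: carrier at (268,306), tray at (320,215).

Run:
```python
from h import *
for n,boxes in(('top',dict(scan=(335,90,450,215),tray=(325,195,385,250),car=(238,220,282,265))),('side',dict(scan=(225,130,345,225),tray=(290,190,350,240),car=(240,288,297,325)))):
    s=pickle.load(open(n+'.pkl','rb'));W=cloud(s);print(n,s['fx'])
    def rect(m,l):
        p=W[m][:,:2]
        if len(p)<6: print(l,len(p));return
        r=cv2.minAreaRect((p*1000).astype(np.float32)); print(l,len(p),np.round(r[0],1),np.round(r[1],1),round(r[2],1),'z',np.round(np.nanmedian(W[m][:,2])*1000,1))
    def mk(b,lo,hi):
        m=np.zeros((480,640),bool);u0,v0,u1,v1=b;m[v0:v1,u0:u1]=1
        return m&(W[...,2]>lo)&(W[...,2]<hi)
    b=boxes
    rect(mk(b['scan'],.083,.094),'scantop low');rect(mk(b['scan'],.098,.11),'scantop hi')
    rect(mk(b['tray'],.056,.072),'plate top');rect(mk(b['tray'],.044,.053),'handle top');rect(mk(b['tray'],.026,.04),'tray floor+rim')
    rect(mk(b['car'],.004,.012),'frame');rect(mk(b['car'],.02,.035),'rib');rect(mk(b['car'],.003,.035),'all')
    print(np.nanmedian(W[255:262,200:230,2]) if n=='top' else '')
```

```text
top 507.33455375934307
scantop low 4767 [ 746.  -144.3] [171.1 269.5] 62.9 z 89.0
scantop hi 1856 [ 747.5 -144.9] [150.9 240.7] 62.7 z 103.4
plate top 101 [579.6 -61.3] [ 83.  107.1] 63.4 z 66.4
handle top 135 [523.  -30.9] [70.7 22.7] 63.8 z 48.5
tray floor+rim 1098 [574.4 -56.8] [ 86.1 137.1] 63.3 z 31.3
frame 651 [528.7 207.1] [114.5 116.6] 89.0 z 6.6
rib 56 [529.8 204.4] [44.8  8.2] 20.3 z 30.8
all 869 [528.7 207.1] [114.5 116.6] 89.0 z 6.2
0.00034105203107392956
side 473.34063610022287
scantop low 2721 [ 742.4 -144.4] [171.3 267.7] 63.3 z 88.4
scantop hi 859 [ 815.1 -180.9] [148.8  90.3] 63.8 z 102.5
plate top 265 [571.4 -82.5] [132.6 122.7] 66.0 z 64.1
handle top 284 [581.6 -63.3] [121.3 169. ] 41.1 z 47.8
tray floor+rim 953 [581.8 -85.1] [129.8 181.4] 65.9 z 30.3
frame 687 [528.  204.3] [83.9 66.4] 19.5 z 5.6
rib 135 [527.5 204.8] [45.6 13.4] 16.6 z 27.8
all 991 [526.6 205. ] [95.4 86.5] 35.2 z 5.8
```

Request:
arm_command --targets '[0,0,7,563,-493,-30,-1,0,0,7,563,-493,-30,-1,0,0,7,563,-493,-30,-1,0,0,7,563,-493,-30,-1,0,0,7,563,-493,-30,-1,0,0,7,563,-493,-30,-1,0,0,7,563,-493,-30,-1,0,0,7,563,-493,-30,-1,0,0,7,563,-493,-30,-1,0,0,7,563,-493,-30,-1,0,0,7,563,-493,-30,-1,0,0,7,563,-493,-30,-1,0,0,7,563,-493,-30,-1,0,0,7,563,-493,-30,-1,0,0,7,563,-493,-30,-1,0,0,7,563,-493,-30,-1,0,0,7,563,-493,-30,-1,0,0,7,563,-493,-30,-1,0,0,7,563,-493,-30,-1]'

```text
time: 2.0
tool_pos: [0.5276, 0.2025, 0.2358]
ee_rot: [3.141, -0.0, 0.346]
wrist_force: [0.1, -0.0, -0.1]
width: 0.094
finger_force: 0.0
```

Run:
```python
from h import *
o=robot.get_obs();print(o['tool_pos'],np.degrees(o['ee_rot']))
s=snap('wrist','w1');print(s['T_tool_cam'],s['fx']);W=cloud(s)
d=np.hypot(W[...,0]-.528,W[...,1]-.205)<.065
print('bench',np.nanmedian(W[np.abs(W[...,2])<.004][:,2]))
for lo,hi in((.003,.012),(.02,.035),(.027,.034)):
    m=d&(W[...,2]>lo)&(W[...,2]<hi); print(cv2.minAreaRect((W[m][:,:2]*1000).astype(np.float32)),m.sum(),np.median(W[m][:,2]))
    if lo>.02: print('centroid',W[m].mean(0))
```

```text
[0.52755945 0.2025331  0.23581158] [ 1.79974554e+02 -1.49836598e-02  1.97997806e+01]
[[ 1.15184827e-03 -9.67157366e-01 -2.54175732e-01  7.41981588e-02]
 [ 9.99999169e-01  1.26115061e-03 -2.67074253e-04  5.48897735e-04]
 [ 5.78856712e-04 -2.54175214e-01  9.67158015e-01 -1.79636624e-01]
 [ 0.00000000e+00  0.00000000e+00  0.00000000e+00  1.00000000e+00]] 359.7262994697349
bench 0.0003413729071604088
((532.4754638671875, 206.81690979003906), (93.18179321289062, 69.44463348388672), 19.873306274414062) 3680 0.006134627845628099
((529.3275756835938, 203.0478057861328), (46.1288948059082, 6.635308742523193), 19.910675048828125) 298 0.030140938111880622
((529.1862182617188, 203.0173797607422), (45.84822082519531, 6.634073257446289), 19.961061477661133) 292 0.030174357733912305
centroid [0.52965462 0.20314248 0.03016579]
```

View pics/w1.png

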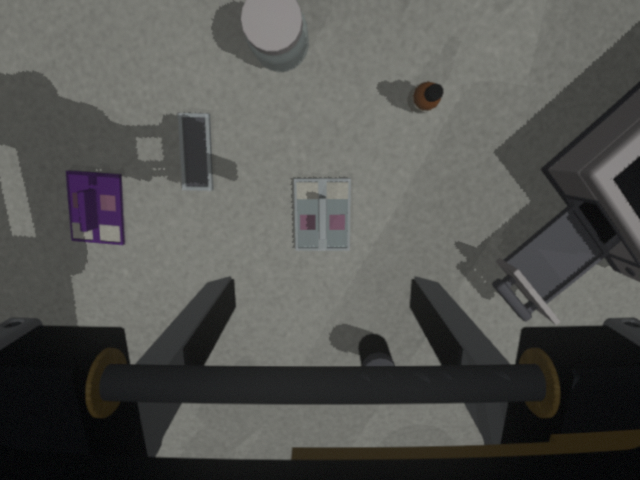

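The wrist view shows the carrier at (322,214) with its rib vertical in the image and lined up with the tool. The tray is at (555,255) and the canister at (375,350). Nothing is in the way of the fingers.

Request:
arm_command --targets '[0,0,0,2,0,50,-1,0,0,0,2,0,100,-1,0,0,0,2,0,150,-1,0,0,0,2,0,190,-1,0,0,0,2,0,210,-1,0,0,0,2,0,220,-1,0,0,0,2,0,226,-1,0,0,0,2,0,226,-1,0,0,0,2,0,226,-0.5,0,0,0,2,0,226,0,0,0,0,2,0,226,0.5,0,0,0,2,0,226,1,0,0,0,2,0,226,1,0,0,0,2,0,226,1,0,0,0,2,0,226,1,0,0,0,2,0,226,1,0,0,0,2,0,226,1]'

```text
time: 3.75
tool_pos: [0.5296, 0.2047, 0.0094]
ee_rot: [3.141, 0.0, 0.348]
wrist_force: [-0.1, 1.3, 0.4]
width: 0.0255
finger_force: 0.0
```

Request:
arm_command --targets '[0,0,0,0,0,0,1,0,0,0,0,0,0,1,0,0,0,0,0,0,1,0,0,0,0,0,0,1,0,0,0,0,0,0,1,0,0,0,0,0,0,1]'

```text
time: 4.35
tool_pos: [0.5297, 0.2046, 0.0094]
ee_rot: [3.141, 0.0, 0.348]
wrist_force: [0.2, -0.5, -0.7]
width: 0.008
finger_force: 30.0
```

Request:
arm_command --targets '[0,0,0,0,0,-15,1,0,0,0,0,0,-50,1,0,0,0,0,0,-90,1,0,0,0,0,0,-130,1,0,0,0,0,0,-165,1,0,0,5,-13,25,-190,1,0,0,12,-26,50,-190,1,0,0,18,-39,75,-190,1,0,0,25,-52,100,-190,1,0,0,31,-65,125,-190,1,0,0,38,-78,150,-190,1,0,0,43,-92,175,-190,1,0,0,47,-104,199,-190,1,0,0,47,-104,199,-190,1,0,0,47,-104,199,-190,1,0,0,47,-104,199,-190,1]'

```text
time: 5.95
tool_pos: [0.4998, -0.017, 0.2]
ee_rot: [-3.141, -0.0, -0.471]
wrist_force: [0.7, 0.2, -1.7]
width: 0.0081
finger_force: 30.0
```

Run:
```python
from h import *
o=robot.get_obs();print(o['tool_pos'],np.degrees(o['ee_rot']),o['width'],o['qvel'].max())
s=snap('wrist','w2');W=cloud(s)
pickle.dump(W,open('w2c.pkl','wb'))
a=np.radians(-27);ex=np.array([np.cos(a),np.sin(a)]);ey=np.array([-np.sin(a),np.cos(a)])
O=np.array([.5798,-.0592]);L=(W[...,:2]-O);lx=L@ex*1000;ly=L@ey*1000;z=W[...,2]*1000
def st(n,m):
    if m.sum()<8: print(n,m.sum());return
    r=cv2.minAreaRect(np.c_[lx[m],ly[m]].astype(np.float32));print(n,m.sum(),np.round(r[0],1),np.round(r[1],1),round(r[2],1),'z',np.round(np.median(z[m]),1))
near=(abs(lx)<60)&(abs(ly)<50)
st('rim',near&(z>33.5)&(z<38)&(lx>-45))
st('floor',near&(z>27)&(z<32.5)&(abs(lx)<46))
st('platetop',near&(z>61)&(z<70))
st('handle',(abs(ly)<45)&(lx<-55)&(lx>-90)&(z>45)&(z<53))
st('scan low',(lx>40)&(z>84)&(z<93)&(abs(ly)<110))
m=(lx>40)&(lx<62)&(abs(ly)<95)&(z>75)&(z<93); print('front x by ly',[(c,round(np.percentile(lx[m&(abs(ly-c)<8)],2),1)) for c in range(-80,81,20) if (m&(abs(ly-c)<8)).sum()>5])
print('plate outer x',[(c,round(np.percentile(lx[near&(z>60)&(z<70)&(abs(ly-c)<4)],[5,95])[0],1)) for c in range(-36,37,12) if (near&(z>60)&(z<70)&(abs(ly-c)<4)).any()])
# carrier in hand
T=o['tool_pos'];Rm=R.from_euler('xyz',o['ee_rot']).as_matrix();t=(W-T)@Rm*1000
for lo,hi,n in((-3,6,'carrier frame'),(-25,-15,'rib')):
    m=(abs(t[...,0])<60)&(abs(t[...,1])<50)&(t[...,2]>lo)&(t[...,2]<hi)
    if m.sum()>8: print(n,m.sum(),np.round(cv2.minAreaRect(t[m][:,:2].astype(np.float32)),1) if 0 else cv2.minAreaRect(t[m][:,:2].astype(np.float32)),np.median(t[m][:,2]))
```

```text
[ 0.49979928 -0.01700024  0.19995535] [-1.79957078e+02 -2.06481565e-02 -2.70027491e+01] 0.008133495589657164 0.01184847156587986
rim 1611 [ 6.8 -0.4] [103.2  99.6] 0.6 z 35.4
floor 7162 [ 1.8 -4. ] [87.9 68.8] 0.4 z 30.4
platetop 774 [ 0.7 -1. ] [107.6  99.6] 1.1 z 66.3
handle 955 [-64.7  -4.3] [58.8 18.9] 90.0 z 48.8
scan low 12829 [72.6 -3.6] [ 40.2 170.1] 0.0 z 89.0
front x by ly [(-80, np.float64(53.3)), (-60, np.float64(53.1)), (-40, np.float64(53.4)), (-20, np.float64(53.2)), (0, np.float64(53.0)), (20, np.float64(53.0)), (40, np.float64(53.0)), (60, np.float64(52.8)), (80, np.float64(52.7))]
plate outer x [(-36, np.float64(-52.1)), (-24, np.float64(-52.2)), (-12, np.float64(-52.2)), (0, np.float64(-52.2)), (12, np.float64(-52.2)), (24, np.float64(-52.2)), (36, np.float64(-52.2))]
carrier frame 9360 ((-1.2488174438476562, 0.24097633361816406), (84.8662109375, 64.46116638183594), 0.007869824767112732) 3.131288636995878
rib 1848 ((0.7466278076171875, -3.1474647521972656), (44.36589813232422, 29.725799560546875), 20.664663314819336) -20.78005474348082
```

View pics/w2.png

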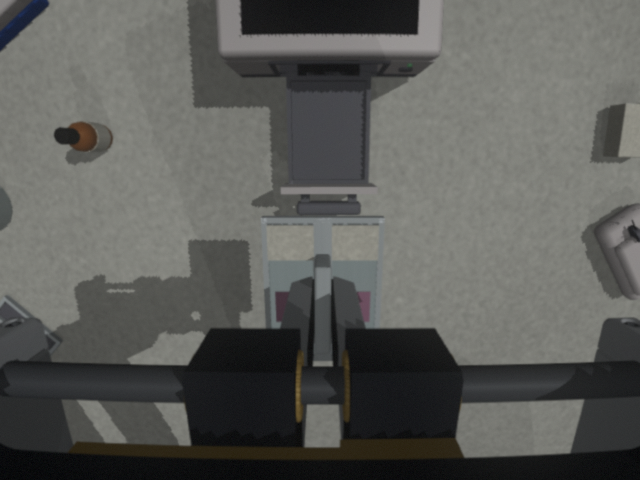

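The wrist view shows the empty pocket at (328,130), its handle at (328,207), and the carrier held level and square at (322,270). I'll move above the pocket and check the alignment once more before lowering.

Request:
arm_command --targets '[0,0,0,20,1,0,1,0,0,0,45,3,0,1,0,0,0,70,4,0,1,0,0,0,88,5,0,1,0,0,0,93,5,0,1,0,0,0,93,5,30,1,0,0,0,93,5,70,1,0,0,0,93,5,105,1,0,0,0,93,5,130,1,0,0,0,93,5,138,1,0,0,0,93,5,140,1,0,0,0,93,5,140,1,0,0,0,93,5,140,1]'

```text
time: 7.3
tool_pos: [0.5816, -0.0647, 0.0618]
ee_rot: [-3.141, -0.004, -0.472]
wrist_force: [0.4, -1.3, -0.6]
width: 0.0077
finger_force: 30.0
```

Run:
```python
from h import *
o=robot.get_obs();print(o['tool_pos'],np.degrees(o['ee_rot']))
s=snap('wrist','w3');W=cloud(s)
T=o['tool_pos'];Rm=R.from_euler('xyz',o['ee_rot']).as_matrix();t=(W-T)@Rm*1000
x,y,z=t[...,0],t[...,1],t[...,2];wz=W[...,2]*1000
c=(abs(x)<60)&(abs(y)<50)&(z>-3)&(z<6)&(wz<62);print('carrier',cv2.minAreaRect(t[c][:,:2].astype(np.float32)),np.median(z[c]))
rim=(abs(x)<60)&(abs(y)<50)&(wz>27)&(wz<38)
print('rim y range per x',[(k,np.round(np.percentile(y[rim&(abs(x-k)<5)],[1,99]),1).tolist(),np.round(np.percentile(y[c&(abs(x-k)<5)],[.5,99.5]),1).tolist()) for k in range(-10,41,10) if (rim&(abs(x-k)<5)).sum()>5 and (c&(abs(x-k)<5)).sum()>5])
f=(wz>75)&(wz<93)&(x>40)&(x<62);print('scan front x',[(k,round(np.percentile(x[f&(abs(y-k)<8)],2),1)) for k in range(-60,61,20) if (f&(abs(y-k)<8)).sum()>5])
f=(wz>80)&(x>50)&(x<110)&(abs(y)<110);print('scan y',np.percentile(y[f],[.2,99.8]))
```

```text
[ 0.58164897 -0.06469141  0.06180442] [-179.94220668   -0.22266555  -27.06220781]
carrier ((-0.9901924133300781, 0.22246932983398438), (64.51017761230469, 84.38526153564453), 89.92425537109375) 3.174791671579212
rim y range per x [(-10, [-37.9, 38.4], [-31.7, 32.1]), (0, [-37.9, 38.3], [-31.8, 32.2]), (10, [-37.9, 38.0], [-31.6, 32.0]), (20, [-37.9, 38.1], [-31.5, 31.9]), (30, [-38.0, 38.1], [-31.5, 32.0]), (40, [-37.8, 37.5], [-31.7, 32.1])]
scan front x [(-60, np.float64(49.3)), (-40, np.float64(49.2)), (-20, np.float64(49.1)), (0, np.float64(49.8)), (20, np.float64(49.8)), (40, np.float64(49.8)), (60, np.float64(49.9))]
scan y [-83.28488452  82.72169891]
```

View pics/w3.png

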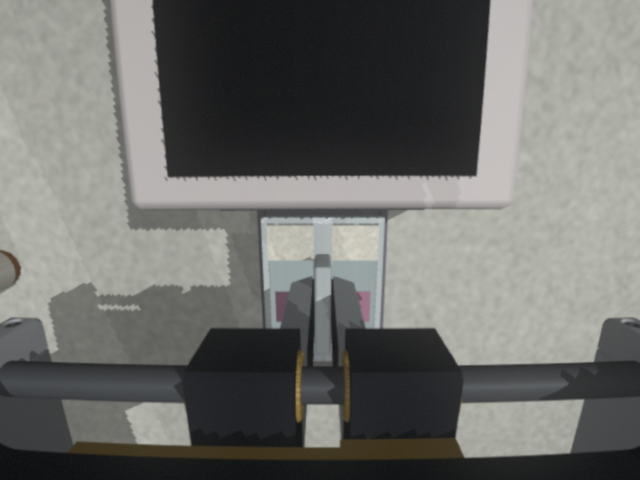

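Sideways the carrier is centred to about 0.1 mm: carrier edges near (262,270) and (385,270), scanner front at row 207. Lengthways it looks about 1 mm too far in. I'll let the arm settle and read again.

Request:
arm_command --targets '[0,0,0,0,0,0,1,0,0,0,0,0,5,1,0,0,0,0,0,8,1,0,0,0,0,0,8,1,0,0,0,0,0,8,1,0,0,0,0,0,8,1]'

```text
time: 7.95
tool_pos: [0.5803, -0.0646, 0.0514]
ee_rot: [3.142, -0.0, -0.473]
wrist_force: [1.1, 0.7, -1.1]
width: 0.0077
finger_force: 30.0
```

Run:
```python
from h import *
o=robot.get_obs()
L=o['tool_pos'][:2]-np.array([.5798,-.0592]);a=np.radians(-27);print(L@[np.cos(a),np.sin(a)]*1e3,L@[-np.sin(a),np.cos(a)]*1e3,o['tool_pos'],np.degrees(o['ee_rot']))
s=snap('wrist');W=cloud(s)
T=o['tool_pos'];Rm=R.from_euler('xyz',o['ee_rot']).as_matrix();t=(W-T)@Rm*1000
x,y,z=t[...,0],t[...,1],t[...,2];wz=W[...,2]*1000
c=(abs(x)<60)&(abs(y)<50)&(z>-3)&(z<6)&(wz<56);print('carrier',cv2.minAreaRect(t[c][:,:2].astype(np.float32)))
f=(wz>75)&(wz<93)&(x>40)&(x<62);print('front',[(k,round(np.percentile(x[f&(abs(y-k)<8)],2),1)) for k in range(-60,61,20) if (f&(abs(y-k)<8)).sum()>5])
f=(abs(y)<34)&(wz>27)&(wz<37)&(x>35)&(x<56);print('front rim/floor',f.sum(),np.percentile(x[f],[1,50,99]) if f.any() else '')
s=snap('side');W=cloud(s);t=((W[...,:2]-[.5798,-.0592]));lx=t@[np.cos(a),np.sin(a)]*1e3;ly=t@[-np.sin(a),np.cos(a)]*1e3;wz=W[...,2]*1e3
m=(abs(ly)<46)&(wz>58)&(wz<70)&(lx<-40)&(lx>-62);print('side plate x',np.percentile(lx[m],[2,50,98]),m.sum())
m=(ly>29)&(ly<46)&(wz>31)&(wz<38)&(lx<60)&(lx>-50);print('rim y',np.percentile(ly[m],[2,50,98]))
m=(ly>10)&(ly<34)&(wz>46)&(wz<54)&(lx<60)&(lx>-49);print('carrier x',np.percentile(lx[m],[2,50,98]),m.sum())
```

```text
2.874647315318658 -4.644621024656334 [ 0.58025272 -0.06464345  0.05142919] [ 1.79995407e+02 -1.16219964e-03 -2.70856615e+01]
carrier ((-1.262664794921875, 0.2812843322753906), (64.48885345458984, 84.86190032958984), 89.9145278930664)
front [(-60, np.float64(50.7)), (-40, np.float64(50.6)), (-20, np.float64(50.5)), (0, np.float64(50.4)), (20, np.float64(51.1)), (40, np.float64(51.1)), (60, np.float64(51.2))]
front rim/floor 569 [38.71101782 39.98376179 41.36030693]
side plate x [-55.78337905 -52.61783371 -46.28490838] 150
rim y [30.69242982 34.0824987  44.55067938]
carrier x [-25.38673842   4.77736279  40.54474611] 124
```

Request:
arm_command --targets '[0,0,0,0,-0.5,2,1,0,0,0,0,-0.5,4,1,0,0,0,0,-0.5,6,1,0,0,0,0,-0.5,7,1,0,0,0,0,-0.5,8,1,0,0,0,0,-0.5,9,1,0,0,0,0,-0.5,10,1,0,0,0,0,-0.5,10,1,0,0,0,0,-0.5,10,1]'

```text
time: 8.95
tool_pos: [0.5805, -0.0642, 0.0415]
ee_rot: [3.142, -0.0, -0.473]
wrist_force: [-0.5, 0.5, -0.4]
width: 0.0076
finger_force: 30.0
```

Request:
arm_command --targets '[0,0,0,0,0,0.5,1,0,0,0,0,0,1,1,0,0,0,0,0,1.3,1,0,0,0,0,0,1.6,1,0,0,0,0,0,1.6,1]'

```text
time: 9.45
tool_pos: [0.5804, -0.0642, 0.0398]
ee_rot: [3.141, 0.0, -0.473]
wrist_force: [-0.2, -0.5, -1.3]
width: 0.0078
finger_force: 30.0
```

Request:
arm_command --targets '[0,0,0,0,0,0.2,1,0,0,0,0,0,0.4,1,0,0,0,0,0,0.4,1]'

```text
time: 9.75
tool_pos: [0.5804, -0.0642, 0.0394]
ee_rot: [3.141, -0.0, -0.473]
wrist_force: [0.2, 0.6, -1.6]
width: 0.0079
finger_force: 30.0
```

Request:
arm_command --targets '[0,0,0,0,0,0.2,1,0,0,0,0,0,0.3,1,0,0,0,0,0,0.3,1,0,0,0,0,0,0.3,1]'

```text
time: 10.15
tool_pos: [0.5805, -0.0642, 0.0394]
ee_rot: [3.142, -0.0, -0.473]
wrist_force: [-0.5, -0.2, 1.4]
width: 0.0078
finger_force: 30.0
```

The carrier has touched the floor: the TCP stopped at 39.4 mm and the force turned upward. I'll release and retreat.

Request:
arm_command --targets '[0,0,0,0,0,0,0.8,0,0,0,0,0,0,0.6,0,0,0,0,0,0,0.4,0,0,0,0,0,0,0.4,0,0,0,0,0,0,0.4,0,0,0,0,0,0,0.4,0,0,0,0,0,-10,0.4,0,0,0,0,0,-40,0.4,0,0,0,-20,0,-80,0.4,0,0,0,-60,0,-110,0.6,0,0,0,-90,0,-130,1,0,0,0,-90,0,-130,1,0,0,0,-90,0,-130,1,0,0,0,-90,0,-130,1,0,0,0,-90,0,-130,1]'

```text
time: 11.65
tool_pos: [0.5003, -0.0236, 0.1675]
ee_rot: [3.141, 0.003, -0.473]
wrist_force: [0.2, -0.8, 0.6]
width: 0.0009
finger_force: 0.0
```

Run:
```python
from h import *
o=robot.get_obs();print(o['tool_pos'],np.degrees(o['ee_rot']),o['width'])
s=snap('wrist','w4');W=cloud(s)
a=np.radians(-27);ex=np.array([np.cos(a),np.sin(a)]);ey=np.array([-np.sin(a),np.cos(a)])
for v in('tcp',):
    L=o['tool_pos'][:2]-np.array([.5798,-.0592]);print('tcp l',L@ex*1e3,L@ey*1e3)
L=W[...,:2]-np.array([.5798,-.0592]);lx=L@ex*1e3;ly=L@ey*1e3;z=W[...,2]*1e3
m=(abs(lx-2)<45)&(abs(ly+4)<35)&(z>33.5)&(z<39)
A=np.c_[lx[m],ly[m],np.ones(m.sum())];k,_,_,_=np.linalg.lstsq(A,z[m],rcond=None);print('plane',k,m.sum())
for q in((-32,-25),(-32,20),(36,-25),(36,20)):
    n=m&(abs(lx-q[0])<6)&(abs(ly-q[1])<6);print(q,np.median(z[n]) if n.any() else None)
h=(abs(ly+4)<34)&(lx<-60)&(lx>-90)&(z>46)&(z<52);print('handle',np.percentile(lx[h],[2,98]),np.percentile(ly[h],[2,98]))
```

```text
[ 0.50026083 -0.02356709  0.16752929] [ 1.79939087e+02  1.53561845e-01 -2.71145013e+01] 0.0008533706595733736
tcp l -87.04692762334548 -4.36087063159369
plane [3.68238700e-03 1.89750112e-03 3.61375706e+01] 7875
(-32, -25) 35.88675045772716
(-32, 20) 35.931144302393335
(36, -25) 36.39143320797133
(36, 20) 36.5350005537487
handle [-73.71540684 -61.1741871 ] [-32.6355113   23.65897784]
```

View pics/w4.png

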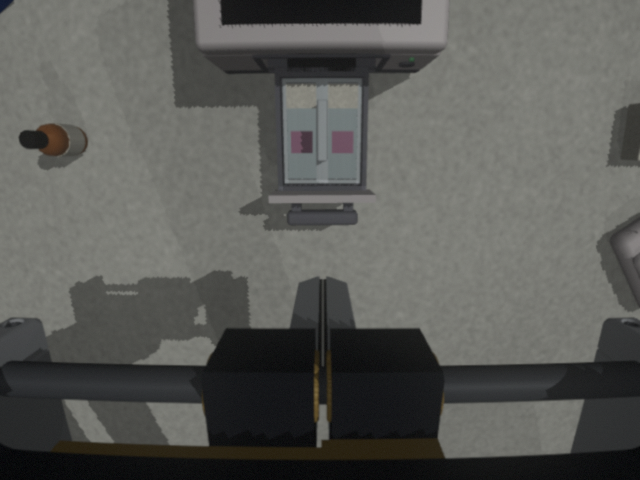

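The wrist view shows the carrier lying inside the pocket, around (322,132). Its corner heights are all about 36 mm, so it is flat. The handle is at (322,215) and the fingers are closed. Next I'll lower the fingers in front of the handle.

Request:
arm_command --targets '[0,0,0,-8,0,40,1,0,0,0,-8,0,80,1,0,0,0,-8,0,110,1,0,0,0,-8,0,127,1,0,0,0,-8,0,134,1,0,0,0,-8,0,136,1,0,0,0,-8,0,136,1,0,0,0,-6,0,136,1,0,0,0,-4,0,136,1,0,0,0,-2,0,136,1,0,0,0,0,0,136,1,0,0,0,1,0,136,1,0,0,0,2,0,136,1,0,0,0,2,0,136,1]'

```text
time: 13.1
tool_pos: [0.5022, -0.0242, 0.0332]
ee_rot: [3.141, -0.0, -0.473]
wrist_force: [-0.5, -0.0, 0.5]
width: 0.0004
finger_force: 0.0
```

Request:
arm_command --targets '[0,0,0,1,0,0,1,0,0,0,2,0,0,1,0,0,0,3,0,0,1,0,0,0,5,0,0,1,0,0,0,7,0,0,1,0,0,0,10,0,0,1,0,0,0,13,0,0,1,0,0,0,16,0,0,1,0,0,0,19,0,0,1,0,0,0,22,0,0,1,0,0,0,25,0,0,1,0,0,0,28,0,0,1,0,0,0,31,0,0,1,0,0,0,34,0,0,1]'

```text
time: 14.5
tool_pos: [0.5325, -0.0395, 0.0331]
ee_rot: [-3.142, 0.0, -0.473]
wrist_force: [-1.8, 2.3, 0.6]
width: 0.0004
finger_force: 1.4
```

Run:
```python
from h import *
o=robot.get_obs()
s=snap('wrist');W=cloud(s)
a=np.radians(-27);ex=np.array([np.cos(a),np.sin(a)]);ey=np.array([-np.sin(a),np.cos(a)])
L=o['tool_pos'][:2]-np.array([.5798,-.0592]);print('tcp l',L@ex*1e3,L@ey*1e3,o['wrist_force'][:2]@ex,o['wrist_force'])
L=W[...,:2]-np.array([.5798,-.0592]);lx=L@ex*1e3;ly=L@ey*1e3;z=W[...,2]*1e3
h=(abs(ly+4)<34)&(lx<-20)&(lx>-90)&(z>60)&(z<70);print('platetop',np.percentile(lx[h],[2,98]))
m=(lx>-20)&(lx<51)&(abs(ly+4)<29)&(z>32)&(z<45);print('carrier z',np.percentile(z[m],[5,50,95]))
```

```text
tcp l -51.05685530182991 -3.941404290753644 -2.6633006434654267 [-1.7937662   2.34595935  0.61204824]
platetop [-56.00403535 -40.59618521]
carrier z [34.81882131 36.08205918 37.44677963]
```

Request:
arm_command --targets '[0,0,0,3,0,0,1,0,0,0,6,0,0,1,0,0,0,9,0,0,1,0,0,0,12,0,0,1,0,0,0,15,0,0,1,0,0,0,18,0,0,1,0,0,0,21,0,0,1,0,0,0,24,0,0,1,0,0,0,27,0,0,1,0,0,0,30,0,0,1,0,0,0,33,0,0,1,0,0,0,36,0,0,1,0,0,0,39,0,0,1,0,0,0,42,0,0,1,0,0,0,45,0,0,1,0,0,0,47,0,0,1,0,0,0,49,0,0,1,0,0,0,51,0,0,1,0,0,0,53,0,0,1,0,0,0,55,0,0,1]'

```text
time: 16.55
tool_pos: [0.581, -0.0642, 0.0331]
ee_rot: [-3.141, 0.002, -0.472]
wrist_force: [-3.8, 4.8, 0.7]
width: 0.0001
finger_force: 2.7
```

```bash
cat > f.py <<'E'
from h import *
o=robot.get_obs();a=np.radians(-27);ex=np.array([np.cos(a),np.sin(a)]);ey=np.array([-np.sin(a),np.cos(a)])
L=o['tool_pos'][:2]-np.array([.5798,-.0592]);print('tcp l',L@ex*1e3,L@ey*1e3,'force',o['wrist_force'][:2]@ex,o['wrist_force'][:2]@ey,o['time'])
E
python3 f.py
```

```text
tcp l 3.324980706303946 -3.9383549360771486 force -5.609023350467085 2.5843598525143663 16.55
```

Request:
arm_command --targets '[0,0,0,1.5,0,0,1,0,0,0,3,0,0,1,0,0,0,4.5,0,0,1,0,0,0,6,0,0,1,0,0,0,7.5,0,0,1,0,0,0,9,0,0,1,0,0,0,10.5,0,0,1,0,0,0,12,0,0,1,0,0,0,13,0,0,1,0,0,0,14,0,0,1,0,0,0,14,0,0,1]'

```text
time: 17.65
tool_pos: [0.594, -0.0708, 0.0331]
ee_rot: [-3.141, 0.0, -0.473]
wrist_force: [-1.8, 5.1, 0.1]
width: 0.0004
finger_force: 1.9
```

```bash
python3 f.py
```

```text
tcp l 17.876922644773256 -3.883810266884989 force -3.9429014391695123 3.6700014221490775 17.65
```

Request:
arm_command --targets '[0,0,0,0.5,-0.2,0,1,0,0,0,1,-0.4,0,1,0,0,0,1,-0.4,0,1]'

```text
time: 17.95
tool_pos: [0.5948, -0.0712, 0.0331]
ee_rot: [3.141, 0.0, -0.473]
wrist_force: [-2.5, 3.5, -0.3]
width: 0.0004
finger_force: 2.1
```

```bash
python3 f.py
```

```text
tcp l 18.857786251281038 -3.89186218623878 force -3.8708073105933387 1.981258351326294 17.95
```

Request:
arm_command --targets '[0,0,0,0.5,0,0,1,0,0,0,1,-0.2,0,1,0,0,0,1,-0.2,0,1]'

```text
time: 18.25
tool_pos: [0.5958, -0.0717, 0.0331]
ee_rot: [3.141, 0.0, -0.473]
wrist_force: [-3.0, 2.8, 0.8]
width: 0.0004
finger_force: 2.0
```

```bash
python3 f.py
```

```text
tcp l 19.895909944942677 -3.8712821795719328 force -3.9486744630276127 1.1500360475807072 18.25
```

Request:
arm_command --targets '[0,0,0,0.4,0,0,1,0,0,0,0.8,-0.1,0,1,0,0,0,0.8,-0.1,0,1]'

```text
time: 18.55
tool_pos: [0.5966, -0.072, 0.0331]
ee_rot: [3.141, -0.0, -0.473]
wrist_force: [-3.7, 1.8, -0.4]
width: 0.0004
finger_force: 2.0
```

```bash
python3 f.py
```

```text
tcp l 20.77329306178372 -3.835352473645498 force -4.121929784169347 -0.0965009763099934 18.55
```

Request:
arm_command --targets '[0,0,0,0.4,0,0,1,0,0,0,0.8,0,0,1,0,0,0,0.8,0,0,1]'

```text
time: 18.85
tool_pos: [0.5975, -0.0725, 0.0331]
ee_rot: [3.141, -0.001, -0.473]
wrist_force: [-3.7, 0.2, -0.6]
width: 0.0008
finger_force: 1.6
```

```bash
python3 f.py
```

```text
tcp l 21.791403429564284 -3.8400586473205007 force -3.422908932116913 -1.5136747871340037 18.85
```

Request:
arm_command --targets '[0,0,0,0.4,0.1,0,1,0,0,0,0.8,0.1,0,1,0,0,0,0.8,0.1,0,1]'

```text
time: 19.15
tool_pos: [0.5979, -0.0727, 0.0331]
ee_rot: [3.141, 0.0, -0.473]
wrist_force: [-4.4, 1.4, -0.5]
width: 0.0004
finger_force: 1.8
```

```bash
python3 f.py
```

```text
tcp l 22.25563153564137 -3.805839324469676 force -4.538507913813256 -0.7327462609977773 19.15
```

Request:
arm_command --targets '[0,0,0,0.4,0,0,1,0,0,0,0.8,0,0,1,0,0,0,0.8,0,0,1]'

```text
time: 19.45
tool_pos: [0.5985, -0.073, 0.0331]
ee_rot: [3.141, 0.0, -0.473]
wrist_force: [-4.8, 0.8, -0.2]
width: 0.0007
finger_force: 2.1
```

```bash
python3 f.py
```

```text
tcp l 22.90966248260407 -3.7869409693171012 force -4.662316488151398 -1.5318586562792174 19.45
```

Request:
arm_command --targets '[0,0,0,0.3,0.1,0,1,0,0,0,0.6,0.1,0,1,0,0,0,0.6,0.1,0,1,0,0,0,0.6,0.1,0,1]'

```text
time: 19.85
tool_pos: [0.599, -0.0732, 0.0331]
ee_rot: [3.141, 0.0, -0.473]
wrist_force: [-5.7, 1.1, -0.1]
width: 0.0004
finger_force: 2.4
```

```bash
python3 f.py
```

```text
tcp l 23.5030521825632 -3.779350811498066 force -5.552134837136629 -1.6057581212090244 19.85
```

Request:
arm_command --targets '[0,0,0,0.3,0.1,0,1,0,0,0,0.5,0.1,0,1,0,0,0,0.5,0.1,0,1,0,0,0,0.5,0.1,0,1]'

```text
time: 20.25
tool_pos: [0.5992, -0.0733, 0.0332]
ee_rot: [3.141, 0.001, -0.473]
wrist_force: [-6.0, 2.2, 0.7]
width: 0.0006
finger_force: 2.8
```

```bash
python3 f.py
```

```text
tcp l 23.691512960731252 -3.7909537191172826 force -6.361570972211182 -0.7676726318713504 20.25
```

Request:
arm_command --targets '[0,0,0,0.3,0,0,1,0,0,0,0.6,0,0,1,0,0,0,0.6,0,0,1,0,0,0,0.6,0,0,1]'

```text
time: 20.65
tool_pos: [0.5994, -0.0734, 0.0331]
ee_rot: [3.141, 0.002, -0.473]
wrist_force: [-6.6, 1.9, 1.3]
width: 0.0007
finger_force: 3.3
```

```bash
python3 f.py
```

```text
tcp l 23.873082558890907 -3.788807656157497 force -6.719248791300556 -1.321305342094399 20.65
```

Request:
arm_command --targets '[0,0,0,0.4,0.1,0,1,0,0,0,0.8,0.1,0,1,0,0,0,0.8,0.1,0,1,0,0,0,0.8,0.1,0,1]'

```text
time: 21.05
tool_pos: [0.5995, -0.0735, 0.0331]
ee_rot: [3.141, 0.003, -0.472]
wrist_force: [-7.6, 2.4, 2.7]
width: 0.0006
finger_force: 3.9
```

```bash
python3 f.py
```

```text
tcp l 24.089396880373407 -3.7822618712893616 force -7.875488849443478 -1.3636434574218705 21.05
```

The end stop is clear: stiffness jumped and the force reached about 8 N. Now I'll let go.

Request:
arm_command --targets '[0,0,0,-1,0,0,1,0,0,0,-3,0,0,1,0,0,0,-5,0,0,1,0,0,0,-7,0,0,1,0,0,0,-9,0,0,1,0,0,0,-11,0,0,1,0,0,0,-13,0,0,1,0,0,0,-16,0,0,1,0,0,0,-20,0,0,1,0,0,0,-30,0,0,1,0,0,0,-45,0,0,1,0,0,0,-60,0,0,1,0,0,0,-75,0,0,1,0,0,0,-75,0,-30,1,0,0,0,-75,0,-75,1,0,0,0,-75,0,-120,1,0,0,0,-75,0,-150,1,0,0,0,-75,0,-150,1,0,0,0,-75,0,-150,1,0,0,0,-75,0,-150,1]'

```text
time: 23.05
tool_pos: [0.5327, -0.0397, 0.1809]
ee_rot: [3.14, 0.004, -0.473]
wrist_force: [0.5, 0.2, 0.7]
width: 0.0001
finger_force: 0.0
```

```bash
python3 f.py
python3 - <<'E'
from h import *
s=snap('wrist','w5');W=cloud(s);t=snap('side','s5')
im=np.hstack([s['color'][0:300,160:520],t['color'][120:300,200:400].repeat(2,0).repeat(2,1)[:300]]);cv2.imwrite('pics/end.png',im[:,:,::-1])
a=np.radians(-27);ex=np.array([np.cos(a),np.sin(a)]);ey=np.array([-np.sin(a),np.cos(a)])
L=W[...,:2]-np.array([.5798,-.0592]);lx=L@ex*1e3;ly=L@ey*1e3;z=W[...,2]*1e3
h=(abs(ly+4)<34)&(z>45)&(z<52)&(lx<60)&(lx>-80);print('handle',np.percentile(lx[h],[2,98]),h.sum())
h=(abs(ly+4)<34)&(z>58)&(z<70)&(lx<60)&(lx>-40);print('plate',np.percentile(lx[h],[2,98]) if h.any() else 0,h.sum())
E
```

```text
tcp l -50.80433080013425 -4.045646629205126 force 0.3336066562375014 0.35877246367133747 23.05
handle [28.20326287 49.78928284] 1299
plate [49.66948288 51.47185961] 323
```

View pics/end.png

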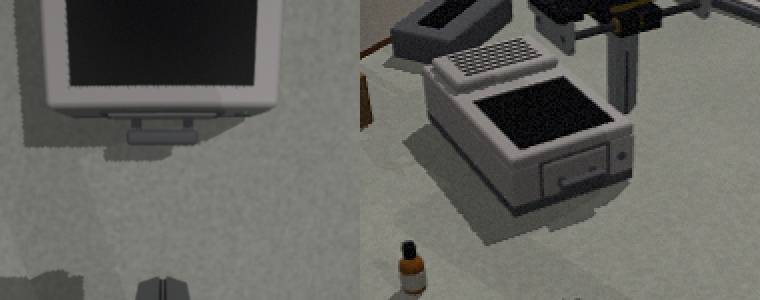

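The composite shows the tray in: handle at (162,135) left, plate nearly flush at (575,172) right. It backed off about 5 mm from the end stop. I'll wait a second, confirm it stays, and hand in.

Request:
arm_command --targets '[0,0,0,0,0,0,1,0,0,0,0,0,0,1,0,0,0,0,0,0,1,0,0,0,0,0,0,1,0,0,0,0,0,0,1,0,0,0,0,0,0,1,0,0,0,0,0,0,1,0,0,0,0,0,0,1,0,0,0,0,0,0,1,0,0,0,0,0,0,1]'

```text
time: 24.15
tool_pos: [0.534, -0.0401, 0.1832]
ee_rot: [3.142, -0.0, -0.473]
wrist_force: [-0.3, -0.1, -0.5]
width: 0.0005
finger_force: 0.0
```

Run:
```python
from h import *
W=cloud(snap('wrist'))
a=np.radians(-27);ex=np.array([np.cos(a),np.sin(a)]);ey=np.array([-np.sin(a),np.cos(a)])
L=W[...,:2]-np.array([.5798,-.0592]);lx=L@ex*1e3;ly=L@ey*1e3;z=W[...,2]*1e3
h=(abs(ly+4)<34)&(z>45)&(z<52)&(lx<60)&(lx>-80);p=np.percentile(lx[h],2);print(p)
if p>24: print(robot.close_job())
```

```text
28.43779660443766
the job is handed in; nothing more can be done
None
```

The job is handed in at about 24 s: the tray latched after about 8 N at the end stop and stayed in by itself for over a second; the carrier measured flat in its pocket before pressing, but could not be seen once the tray was in.

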